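# Set stripped microscope parts on their service pads

### The arm

A 6-joint arm with a two-finger parallel gripper is mounted at the origin on the work surface. World frame = base frame: x ahead of the robot, y to its left, z up, the work surface at z = 0. Lengths are in m, angles in rad, forces in N, time in s.
With the tool pointing down it reaches from about 0.3 to 0.875 m from the base axis. Payload 6.4 kg.
Tool frame: the origin (TCP) lies between the finger pads; the fingertips stand 17 mm ahead of it and the grasp point (between the pads) lies 2 mm behind it (nose_length is the distance from the TCP to the fingertips, in m); z points along the fingers, y is the line along which they close (so a half turn about z gives the same grasp; the last joint's range is limited). The gripper opens to 88 mm and grips with 3 to 60 N. Pads are 18 mm wide; open, the fingers measure 123 mm over their backs; the gripper's body (75 mm by 187 mm) begins 45 mm behind the grasp point.
Start: joints at [-1.49, 0.181, 1.607, -0, 1.354, -0.206], TCP at [0.163, -0.552, 0.256] pointing down, gripper open.
Joint ranges: [-2.99, 2.99], [-0.89, 2.07], [0.3, 2.58], [-1.14, 4.28], [0, 2.63], [-3.12, 3.12]. Speed limits (rad/s): [2.57, 2.57, 3.01, 3.14, 3.14, 3.14].

### API

Orientations are given as a unit quaternion [x, y, z, w].
In Python, from cell import get_obs, read_camera, job_done, spot_in, nose_length gives the robot as it stands. The module is installed in compiled form; this text tells all that it offers.
- The arm moves only by the shell command python3 -m creep 'ROWS' [FORCE]. ROWS is JSON, a list of rows, each an object of numbers: "jaw": the opening in per cent of the stroke, from 0 (shut) to 100 (fully open); "tx", "ty", "tz": the shift along the tool's x, y, z in units of 40 mm (1.0 is 40 mm); "roll": the turn about the tool's z in units of 8 degrees (1.0 is 8 degrees). A call has 1 to 5 rows; each row shifts and turns the commanded pose from where the row before left it, along the tool's axes as they then stand; what a row does not reach is not made up. A row lasts 1/10 s, in which the tool goes at most 50 mm and 8.59 degrees, less where a joint would pass 70% of its speed; a pose out of reach is approached as far as the arm can. A call is refused whole if a number of a shift passes 1 or a number of a turn 1, either way. A call with a gripper value outside its range is refused whole. The fingers move at their own pace and stop on an object; FORCE is the grip in N (left out, the last holds). Time passes only in rows, so rows that do not move let the fingers close. It gives the time, the measured TCP pose, the force, the opening and the grip force at its end, in the units of the state.
- get_obs(): the state, without advancing time (a new reading comes with each control period).
- read_camera(name): name is "scene" or "top" or "wrist"; returns a dict with "pixels" (420x560x3 uint8, blue, green, red), "z_map" (420x560 float32, m along the optical axis (not along the pixel's ray), 0 where there is no reading), "fx", "fy", "cx", "cy" (pixels), "cam_to_world" (4x4, takes a point from camera to world coordinates). Camera axes: x right, y up, looking along -z (the intrinsics and any distortion apply to the point x, -y, -z); pixel columns grow to the right and rows downward; lengths in m; the calibration is good to about 2 mm. A picture is of the moment at which its call begins.
- job_done(): hands the job in; it is judged then, once.
Trained networks look in a picture, given as the dict that the camera call returned (one of the last four; its "shot" number tells which), for a name from the list of things; names that differ only in an ending like _2 or _b are one class to them, and where a whole thing is asked for, a point or a joint stands for the part that bears it (a point fixed in the world has none). Each returns a list of dicts, best first, with "conf" (0 to 1); they miss things now and then, are a little off and sometimes report something else, mostly with a low value. They report only what shows in the picture. A call takes as long as a camera call. They do not tell look-alikes from the thing itself.
- spot_in(thing, picture): "location" ([column, row] as shares, 0 to 1, of the picture: columns of its width, rows of its height, amid what is visible of it).
The state is a dict: "time_s": time; "qpos": joint angles; "qd": joint speeds; "tau": joint torques, N m; "eef_pos": TCP position; "tcp_rot": TCP orientation; "wrist_force": force on the tool from outside, world axes, zero at the start; "ft_torque": the same for the moment, N m; "opening": opening from 0.0 (shut) to 1.0 (fully open); "gripper_force": force on a finger pad.
Only numpy, scipy, OpenCV 4.12 (cv2) and the standard library are available. Lean on these libraries where they do the work, as an engineer would, in place of code of your own. Each camera call takes 0.05 s, during which the arm holds its last target. There are 200 camera calls.

### The job

A microscope has been taken apart for cleaning. Set each of its four loose parts (objective, eyepiece, condenser, slide carriage) upright on the rubber pad that bears the pale silhouette of its own foot, centred on the silhouette and, for the oblong carriage, lined up with it. They are delicate optics: set them down gently, never drop them, and leave the bottle and the screwdriver where they are.

Things in the scene. Friction and masses are not known exactly. Their poses are not given: they have to be found in the camera images.
- objective: Microscope objective, the slimmest part: bright steel round barrel 26 mm in diameter up to 36 mm, then tapering to an 18 mm nose with a lens, 46 mm tall in all, about 100 g. Stands upright on the table at the start, among the other parts and the pads. Its origin is the centre of its underside, z up.
- eyepiece: Eyepiece: black round body 40 mm in diameter up to 36 mm, then a steel tube 25 mm in diameter, 54 mm tall in all, about 90 g. Stands upright on the table at the start, among the other parts and the pads. Its origin is the centre of its underside, z up.
- condenser: Condenser, the widest part: black round body 56 mm in diameter up to 30 mm, then a steel lens mount 36 mm in diameter with a lens, 38 mm tall in all, about 160 g. Stands upright on the table at the start, among the other parts and the pads. Its origin is the centre of its underside, z up.
- carriage: Slide carriage: black oblong block 64 mm long (its x axis), 28 mm wide (y) and 30 mm high, with a steel strip and a steel knob (20 mm in diameter, 10 mm high, 18 mm from the middle towards +x) on top, about 150 g; grip it across its width. Turned up to about 70 degrees either way. It may lie either way round on its pad. Stands upright on the table at the start, among the other parts and the pads. Its origin is the centre of its underside, z up.
- pad_objective: Fixed square black rubber pad, 80 x 80 mm, 6 mm thick, lying flat on the table, turned up to 35 degrees either way, with one flat pale silhouette in its middle: the smallest disc, 30 mm in diameter, for the objective. Origin: centre of the pad's underside (the pad's top, on which the part stands, is 6 mm above it; the silhouette is centred on it), z up.
- pad_eyepiece: Fixed square black rubber pad, 80 x 80 mm, 6 mm thick, lying flat on the table, turned up to 35 degrees either way, with one flat pale silhouette in its middle: the middle disc, 44 mm in diameter, for the eyepiece. Origin: centre of the pad's underside (the pad's top, on which the part stands, is 6 mm above it; the silhouette is centred on it), z up.
- pad_condenser: Fixed square black rubber pad, 80 x 80 mm, 6 mm thick, lying flat on the table, turned up to 35 degrees either way, with one flat pale silhouette in its middle: the largest disc, 60 mm in diameter, for the condenser. Origin: centre of the pad's underside (the pad's top, on which the part stands, is 6 mm above it; the silhouette is centred on it), z up.
- pad_carriage: Fixed square black rubber pad, 80 x 80 mm, 6 mm thick, lying flat on the table, turned up to 35 degrees either way, with one flat pale silhouette in its middle: an oblong, 68 mm along the pad's x axis and 32 mm along y, for the carriage. Origin: centre of the pad's underside (the pad's top, on which the part stands, is 6 mm above it; the silhouette is centred on it), z up.
- bottle: Bystander: white bottle of lens cleaner with a blue cap, 44 mm in diameter, 85 mm tall, standing to the robot's left of the work; leave it. Its origin is the centre of its underside, z up.
- screwdriver: Bystander: screwdriver, 160 mm long, lying to the robot's right of the work along its x axis; leave it. Its origin is on its underside at mid length. (A grey slide box, 34 mm high, also stands fixed on the table beyond the work, farther than anything to be handled.)
There are look-alikes about, which are no part of the job. Leave any red look-alike of the objective alone.

How it is judged:
At the end, for the whole second after the job is handed in: Each of the four parts stands upright (within 0.1 rad) and at rest on the top of its own pad, its centre within 10 mm of the pad's centre; the carriage's long axis lies within 0.2 rad of the silhouette's, either way round (horizontal distance between objective and pad_objective below 0.01 m and z of objective in the frame of pad_objective between 0.003 and 0.01 m and angle between each of objective, eyepiece, condenser, carriage's own z axis and vertical below 0.1 rad and linear speed of each of objective, eyepiece, condenser, carriage below 0.02 m/s and horizontal distance between eyepiece and pad_eyepiece below 0.01 m and z of eyepiece in the frame of pad_eyepiece between 0.003 and 0.01 m and horizontal distance between condenser and pad_condenser below 0.01 m and z of condenser in the frame of pad_condenser between 0.003 and 0.01 m and horizontal distance between carriage and pad_carriage below 0.01 m and z of carriage in the frame of pad_carriage between 0.003 and 0.01 m and angle between the x axis of carriage and the x axis of pad_carriage, either way round below 0.2 rad); the robot touches nothing.
It fails at once if a part is dropped (falls free by more than about 25 mm) or thrown ((contact force between objective and the fingers below 0.01 N and linear speed of objective above 0.7 m/s) or (contact force between eyepiece and the fingers below 0.01 N and linear speed of eyepiece above 0.7 m/s) or (contact force between condenser and the fingers below 0.01 N and linear speed of condenser above 0.7 m/s) or (contact force between carriage and the fingers below 0.01 N and linear speed of carriage above 0.7 m/s)).
It fails at once if the bottle is moved by more than 30 mm (distance of bottle from where it was at the start of the episode above 0.03 m).
It fails at once if the screwdriver is moved by more than 30 mm (distance of screwdriver from where it was at the start of the episode above 0.03 m).
It also fails if it takes over 112 s, if anything falls off the work surface, if the arm or the gripper's body presses on something with over 40 N, if the wrist force passes 120 N, or if a joint passes its speed limit or range.

## Working session

There is one attempt and no reset: what is moved stays moved. The work goes in short steps, Python scripts to look and compute and a shell command to move; the robot and the scene stay as the last step left them, time stands still between calls to the robot, and variables do not carry over. Pictures are saved under pics/ and viewed, at most 14 in all, crops included, and the job is handed in when it is done.

```bash
mkdir -p pics; cat > h.py <<'E'
import numpy as np, cv2
from cell import *
from scipy.spatial.transform import Rotation as R
def world(p,u,v,z=None):
    """pixel -> world; depth from z_map, or intersect the plane world-z = z"""
    T=np.array(p["cam_to_world"]); d=np.array([(u-p["cx"])/p["fx"],-(v-p["cy"])/p["fy"],-1.])
    if z is None: return (T@np.append(d*p["z_map"][int(round(v)),int(round(u))],1))[:3]
    r=T[:3,:3]@d; return T[:3,3]+r*(z-T[2,3])/r[2]
def cloud(p):
    v,u=np.mgrid[:420,:560]; z=p["z_map"]; T=np.array(p["cam_to_world"])
    c=np.stack([(u-p["cx"])/p["fx"]*z,-(v-p["cy"])/p["fy"]*z,-z],-1)
    return c@T[:3,:3].T+T[:3,3]
E
python3 - <<'E'
from h import *
o=get_obs(); print({k:np.round(v,3).tolist() for k,v in o.items()})
for n in ["top","scene"]:
    p=read_camera(n); cv2.imwrite(f"pics/{n}0.png",p["pixels"]); print([k for k in p], np.round(p["cam_to_world"],3).tolist(),p["fx"])
    for t in "objective eyepiece condenser carriage pad_objective pad_eyepiece pad_condenser pad_carriage bottle screwdriver".split():
        for s in spot_in(t,p)[:3]:
            u,v=s["location"][0]*560,s["location"][1]*420
            print(n,t,round(s["conf"],2),round(u),round(v),world(p,min(u,559),min(v,419)).round(3))
E
```

```text
{'time_s': 0.0, 'qpos': [-1.49, 0.182, 1.608, -0.0, 1.354, -0.206], 'qd': [-0.002, -0.001, 0.001, -0.0, 0.0, 0.001], 'tau': [-0.001, -43.387, -34.186, 0.07, 0.039, -0.0], 'eef_pos': [0.163, -0.551, 0.255], 'tcp_rot': [0.99, 0.143, 0.0, -0.001], 'wrist_force': [0.769, -0.237, 0.64], 'ft_torque': [0.017, -0.08, 0.01], 'gripper_force': 0.0, 'opening': 1.002}
['pixels', 'z_map', 'fx', 'fy', 'cx', 'cy', 'cam_to_world', 'shot'] [[0.005, 0.99, -0.14, 0.422], [-1.0, 0.001, -0.028, -0.023], [-0.028, 0.141, 0.99, 1.177], [0.0, 0.0, 0.0, 1.0]] 451.6970295854989
top objective 0.64 266 164 [0.706 0.061 0.046]
top objective 0.52 250 193 [ 0.639  0.107 -0.002]
top eyepiece 0.68 258 243 [0.501 0.078 0.058]
top condenser 0.97 372 193 [ 0.632 -0.208  0.04 ]
top carriage 0.7 318 182 [ 0.663 -0.073  0.03 ]
top pad_objective 0.94 198 184 [0.661 0.244 0.008]
top pad_objective 0.72 253 191 [0.634 0.093 0.047]
top pad_condenser 0.62 386 248 [ 0.494 -0.248  0.007]
top pad_condenser 0.25 259 242 [0.505 0.076 0.057]
top pad_carriage 0.81 204 249 [0.489 0.221 0.013]
top bottle 0.88 122 236 [0.519 0.422 0.058]
t
[... 225 characters left out ...]
.0, 1.0]] 488.8198848782134
scene objective 0.58 281 254 [0.717 0.075 0.031]
scene eyepiece 0.65 333 220 [0.526 0.097 0.037]
scene eyepiece 0.3 214 155 [ 0.447 -0.439  0.028]
scene condenser 0.7 223 205 [ 0.651 -0.194  0.032]
scene carriage 0.94 245 227 [ 0.692 -0.067  0.034]
scene pad_objective 0.88 348 281 [0.672 0.243 0.008]
scene pad_eyepiece 0.57 291 205 [ 0.5   -0.067  0.008]
scene pad_condenser 0.69 248 188 [ 0.503 -0.234  0.003]
scene pad_carriage 0.7 378 241 [0.496 0.22  0.008]
scene pad_carriage 0.18 290 204 [ 0.502 -0.069  0.009]
scene bottle 0.87 458 276 [0.541 0.448 0.045]
scene screwdriver 0.54 221 206 [ 0.658 -0.192  0.032]
scene screwdriver 0.46 215 156 [ 0.444 -0.439  0.025]
```

```bash
python3 - <<'E'
import cv2
a=cv2.imread("pics/top0.png")[120:290,90:490]
cv2.imwrite("pics/top0c.png",cv2.resize(a,None,fx=2,fy=2,interpolation=cv2.INTER_CUBIC))
b=cv2.imread("pics/scene0.png")[150:310,180:420]
cv2.imwrite("pics/scene0c.png",cv2.resize(b,None,fx=3,fy=3,interpolation=cv2.INTER_CUBIC))
E
```

```text
(no output)
```

View pics/top0c.png

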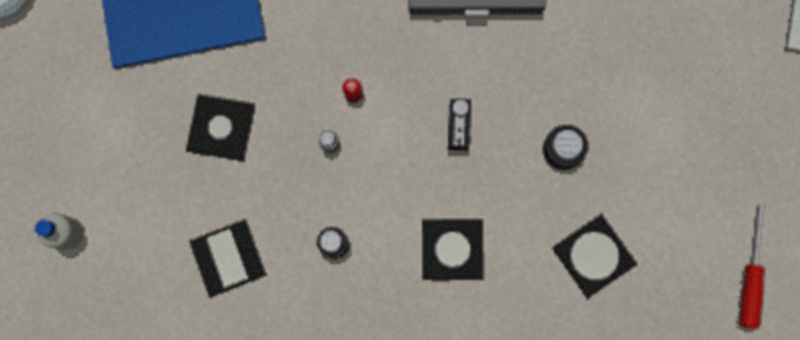

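View pics/scene0c.png

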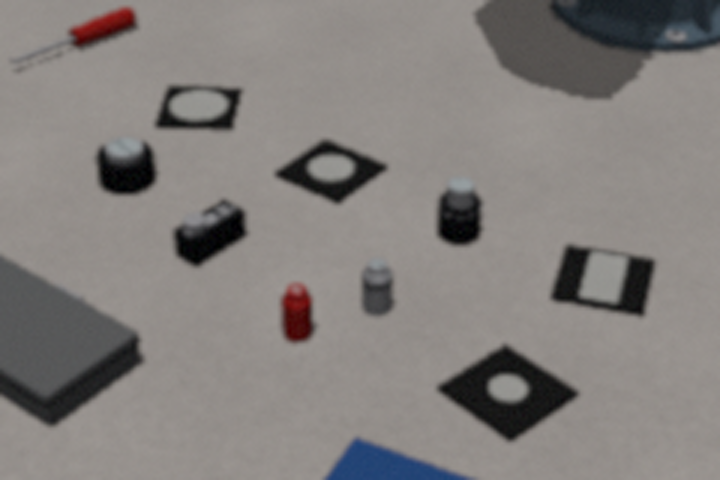

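The loose objective has two candidates in the full top image: steel at (254,190) and red at (266,165). The steel one matches the "bright steel" description, and the enlarged scene crop confirms it at (377,288). The red one at (297,312) is the look-alike and stays put. The pads (top image) are: objective (200,183), carriage (204,249), eyepiece (316,244), condenser (387,248). The parts are: eyepiece (256,241), carriage (319,182), condenser (373,193).

```bash
cat >> h.py <<'E'
def pale(p,u,v,r=30,z=.006,thr=120):
    """centroid, axis angle and sizes of the pale silhouette near pixel u,v"""
    g=p["pixels"].min(2); m=np.zeros((420,560),np.uint8)
    u,v=int(u),int(v); y0,x0=max(v-r,0),max(u-r,0)
    m[y0:v+r,x0:u+r]=(g[y0:v+r,x0:u+r]>thr)
    n,l=cv2.connectedComponents(m); k=l[v,u]; mm=(l==k).astype(np.uint8)
    c=max(cv2.findContours(mm,0,cv2.CHAIN_APPROX_NONE)[0],key=cv2.contourArea)
    w=np.array([world(p,a,b,z)[:2] for a,b in c[:,0,:]],np.float32)*1000
    vs,us=np.nonzero(mm); q=np.array([world(p,a,b,z)[:2] for a,b in zip(us,vs)])
    return q.mean(0).round(4),cv2.minAreaRect(w)
def part(p,x,y,h0,h1,r=.05):
    c=cloud(p); s=c[(np.hypot(c[...,0]-x,c[...,1]-y)<r)&(c[...,2]>h0)&(c[...,2]<h1)]
    w=(s[:,:2]*1000).astype(np.float32); ce,ra=cv2.minEnclosingCircle(w)
    return len(s),np.round(ce,1),round(ra,1),cv2.minAreaRect(w),s[:,2].max().round(4)
def go(x,y,z,yaw=None):
    """tool-axis shift (units of 40 mm) and roll units to a world TCP target; yaw = world angle of the closing line"""
    o=get_obs(); Rm=R.from_quat(o["tcp_rot"]).as_matrix(); p=np.array(o["eef_pos"])
    ty=np.arctan2(Rm[1,1],Rm[0,1]); dr=0
    if yaw is not None: dr=-((yaw-ty+np.pi/2)%np.pi-np.pi/2)
    print("t",round(o["time_s"],2),"at",p.round(4),"yaw",round(ty,3),"shift",(Rm.T@(np.array([x,y,z])-p)/.04).round(3),"roll",round(np.degrees(dr)/8,2))
E
python3 - <<'E'
from h import *
p=read_camera("top")
c=cloud(p); print("table",np.median(c[200:215,290:300,2]))
for n,u,v in [("obj",200,183),("eye",316,244),("con",387,248),("car",204,249)]: print(n,pale(p,u,v))
print("obj",part(p,.635,.095,.02,.07,.03)); print("eye",part(p,.503,.078,.04,.08))
print("con",part(p,.632,-.208,.015,.06)); print("car",part(p,.663,-.073,.015,.034)); print("knob",part(p,.663,-.073,.036,.06))
E
```

```text
table 0.0005590130226935663
obj (array([0.6645, 0.2407]), ((664.6204833984375, 239.78460693359375), (26.909442901611328, 27.084875106811523), 89.98690032958984))
eye (array([ 0.5032, -0.0672]), ((502.951171875, -66.76899719238281), (40.09406661987305, 42.21357727050781), 44.93974685668945))
con (array([ 0.4956, -0.2499]), ((496.40869140625, -249.9052276611328), (56.33861541748047, 56.80240249633789), 88.7072982788086))
car (array([0.4907, 0.2258]), ((490.6985168457031, 225.90264892578125), (67.70596313476562, 31.38144874572754), 21.594064712524414))
obj (89, array([641.7,  93.1]), 13.0, ((641.9584350585938, 93.46729278564453), (25.115432739257812, 23.598485946655273), 49.098106384277344), np.float64(0.0516))
eye (95, array([510.7,  87.3]), 18.3, ((511.72747802734375, 88.21800994873047), (33.12839126586914, 29.06913948059082), 1.8551099300384521), np.float64(0.0601))
con (390, array([ 635.5, -214.1]), 28.5, ((635.5723266601562, -213.01646423339844), (54.87180709838867, 54.775264739990234), 67.28162384033203), np.float64(0.0448))
car (206, array([665.4, -77.7]), 34.1, ((665.2297973632812, -76.51750183105469), (27.97547721862793, 64.72941589355469), 87.06253051757812), np.float64(0.0339))
knob (44, array([680.4, -76.7]), 12.7, ((680.4110717773438, -77.07635498046875), (15.614099502563477, 23.84770965576172), 89.41400146484375), np.float64(0.0446))
```

```bash
python3 -c "
from h import *
go(.6355,-.2135,.15)"
python3 -m creep '[{"jaw":100,"tx":0.9,"ty":-0.3,"tz":0},{"tx":0.95,"ty":-0.33},{"tx":0.95,"ty":-0.33},{"tx":0.95,"ty":-0.33},{"tx":0.95,"ty":-0.33}]' 15
```

```text
t 1.15 at [ 0.1627 -0.5515  0.2557] yaw -1.284 shift [13.728 -4.761  2.642] roll 0.0invalid input
```

```bash
python3 -m creep '[{"jaw":100,"tx":0.9,"ty":-0.3,"tz":0,"roll":0},{"jaw":100,"tx":0.95,"ty":-0.33,"tz":0,"roll":0},{"jaw":100,"tx":0.95,"ty":-0.33,"tz":0,"roll":0},{"jaw":100,"tx":0.95,"ty":-0.33,"tz":0,"roll":0},{"jaw":100,"tx":0.95,"ty":-0.33,"tz":0,"roll":0}]' 15
```

```text
time_s: 1.65
eef_pos: [0.3258, -0.4352, 0.2559]
tcp_rot: [0.99, 0.143, 0.0, 0.0]
wrist_force: [0.3, 0.2, -0.4]
opening: 0.994
gripper_force: 0.0
```

```bash
python3 -m creep '[{"jaw":100,"tx":1,"ty":-0.35,"tz":0.3,"roll":0},{"jaw":100,"tx":1,"ty":-0.35,"tz":0.3,"roll":0},{"jaw":100,"tx":1,"ty":-0.35,"tz":0.3,"roll":0},{"jaw":100,"tx":1,"ty":-0.35,"tz":0.3,"roll":0},{"jaw":100,"tx":1,"ty":-0.35,"tz":0.3,"roll":0}]'
python3 -m creep '[{"jaw":100,"tx":1,"ty":-0.35,"tz":0.3,"roll":0},{"jaw":100,"tx":1,"ty":-0.35,"tz":0.3,"roll":0},{"jaw":100,"tx":1,"ty":-0.35,"tz":0.3,"roll":0},{"jaw":100,"tx":1,"ty":-0.34,"tz":0.24,"roll":0},{"jaw":100,"tx":0,"ty":0,"tz":0,"roll":0}]'
python3 - <<'E'
from h import *
go(.6355,-.2135,.024)
p=read_camera("wrist"); cv2.imwrite("pics/w1.png",p["pixels"])
print(spot_in("condenser",p)[:2]); print(part(p,.635,-.213,.015,.06)); print(part(p,.635,-.213,.034,.06))
E
```

```text
time_s: 2.15
eef_pos: [0.498, -0.3113, 0.1954]
tcp_rot: [0.99, 0.143, 0.0, 0.0]
wrist_force: [0.0, -0.0, 0.8]
opening: 0.999
gripper_force: 0.0
time_s: 2.65
eef_pos: [0.6367, -0.2098, 0.1479]
tcp_rot: [0.989, 0.145, -0.0, -0.001]
wrist_force: [-1.4, 0.7, 0.1]
opening: 1.0
gripper_force: 0.0
t 2.65 at [ 0.6367 -0.2098  0.1479] yaw -1.279 shift [-0.055  0.088  3.097] roll 0.0
[{'location': [0.5111, 0.4986], 'conf': 0.83}]
(4143, array([ 636.5, -214.7]), 28.0, ((636.403076171875, -214.52584838867188), (55.36995315551758, 54.97026824951172), 18.42034339904785), np.float64(0.0395))
(1788, array([ 636.3, -214.7]), 18.2, ((636.36865234375, -214.9043426513672), (36.03129959106445, 34.9568977355957), 14.890830039978027), np.float64(0.0395))
```

View pics/w1.png

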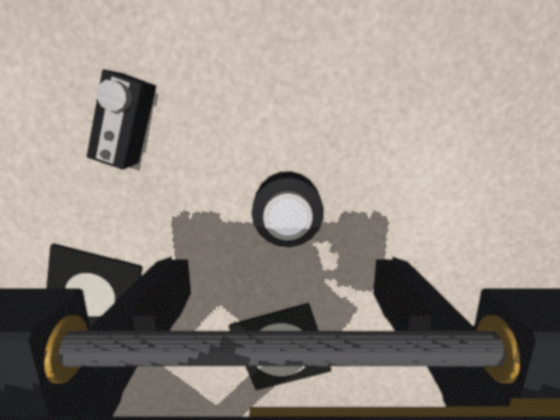

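The wrist picture shows the condenser at (288,210), lying between the open fingers. Its fitted centre is (0.6364, -0.2147). I'm descending and gripping.

```bash
python3 -m creep '[{"jaw":100,"tx":-0.04,"ty":0.11,"tz":0.8,"roll":0},{"jaw":100,"tx":0,"ty":0,"tz":0.8,"roll":0},{"jaw":100,"tx":0,"ty":0,"tz":0.8,"roll":0},{"jaw":100,"tx":0,"ty":0,"tz":0.5,"roll":0},{"jaw":100,"tx":0,"ty":0,"tz":0.2,"roll":0}]' 15
python3 -m creep '[{"jaw":40,"tx":0,"ty":0,"tz":0,"roll":0},{"jaw":40,"tx":0,"ty":0,"tz":0,"roll":0},{"jaw":40,"tx":0,"ty":0,"tz":0,"roll":0},{"jaw":40,"tx":0,"ty":0,"tz":0,"roll":0},{"jaw":40,"tx":0,"ty":0,"tz":0,"roll":0}]' 15
```

```text
time_s: 3.25
eef_pos: [0.6318, -0.2193, 0.0241]
tcp_rot: [0.99, 0.142, -0.002, -0.001]
wrist_force: [-0.7, 0.3, -0.9]
opening: 1.001
gripper_force: 0.0
time_s: 3.75
eef_pos: [0.6348, -0.2187, 0.0275]
tcp_rot: [0.99, 0.143, 0.001, 0.0]
wrist_force: [-2.2, 1.8, 4.2]
opening: 0.618
gripper_force: 15.0
```

```bash
python3 -m creep '[{"jaw":40,"tx":0,"ty":0,"tz":-0.3,"roll":0},{"jaw":40,"tx":0,"ty":0,"tz":-0.6,"roll":0},{"jaw":40,"tx":0,"ty":0,"tz":-0.6,"roll":0},{"jaw":40,"tx":0,"ty":0,"tz":0,"roll":0},{"jaw":40,"tx":0,"ty":0,"tz":0,"roll":0}]' 25
python3 - <<'E'
from h import *
for n in "ab":
    p=read_camera("top"); print(get_obs()["eef_pos"])
p=read_camera("wrist"); print(part(p,.635,-.216,.06,.12,.04)); 
c=cloud(p); print(pale(p,*(lambda s:(s[0]*560,s[1]*420))(spot_in("pad_condenser",p)[0]["location"])) if spot_in("pad_condenser",p) else 0)
go(.4957,-.25,.076); print(get_obs()["opening"],get_obs()["gripper_force"])
E
```

```text
time_s: 4.25
eef_pos: [0.6344, -0.2187, 0.0866]
tcp_rot: [0.99, 0.143, 0.001, 0.0]
wrist_force: [0.2, -0.7, -2.6]
opening: 0.619
gripper_force: 25.0
[ 0.63360953 -0.2182626   0.08534367]
[ 0.63319139 -0.2180552   0.0846311 ]
(18821, array([ 635.3, -215.9]), 39.9, ((639.3264770507812, -214.77391052246094), (48.07920837402344, 78.76286315917969), 16.787065505981445), np.float64(0.12))
(array([ 0.6377, -0.2159]), ((619.0504150390625, -220.3605499267578), (289.48291015625, 440.4473571777344), 16.535192489624023))
t 4.5 at [ 0.6333 -0.2181  0.0845] yaw -1.284 shift [-3.524 -0.207  0.219] roll 0.0
0.6145527646222838 25.00012692064047
```

```bash
cat >> h.py <<'E'
def held(p,zlo,zhi,r=.03):
    """points of the held part between two heights relative to the TCP, in tool axes (mm)"""
    o=get_obs(); Rm=R.from_quat(o["tcp_rot"]).as_matrix(); t=(cloud(p)-np.array(o["eef_pos"]))@Rm
    m=(np.hypot(t[...,0],t[...,1])<r)&(-t[...,2]>zlo)&(-t[...,2]<zhi)&(p["z_map"]>.02)
    m&=(p["pixels"].min(2)>110)
    w=(t[m][:,:2]*1000).astype(np.float32)
    if len(w)<4: return len(w)
    return len(w),np.round(cv2.minEnclosingCircle(w),1) if 0 else [np.round(a,1) for a in cv2.minEnclosingCircle(w)],w.mean(0).round(1)
E
python3 - <<'E'
from h import *
p=read_camera("wrist"); cv2.imwrite("pics/w2.png",p["pixels"]); print(held(p,.005,.02)); print(get_obs()["eef_pos"])
E
```

```text
(4508, [array([4.3, 0.2]), np.float64(17.2)], array([5.2, 0.1], dtype=float32))
[ 0.63346276 -0.21822015  0.0847764 ]
```

View pics/w2.png

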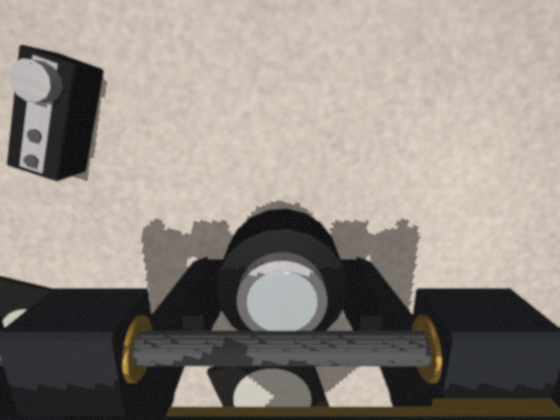

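The condenser is held square, with the steel mount at (282,300), about 4 mm forward along tool x. I'll compensate for that at the pad.

```bash
python3 -m creep '[{"jaw":40,"tx":-0.7,"ty":-0.04,"tz":0,"roll":0},{"jaw":40,"tx":-0.9,"ty":-0.05,"tz":0,"roll":0},{"jaw":40,"tx":-0.9,"ty":-0.05,"tz":0,"roll":0},{"jaw":40,"tx":-0.8,"ty":-0.05,"tz":0,"roll":0},{"jaw":40,"tx":-0.32,"ty":-0.02,"tz":0,"roll":0}]'
python3 -m creep '[{"jaw":40,"tx":0,"ty":0,"tz":0.4,"roll":0},{"jaw":40,"tx":0,"ty":0,"tz":0.4,"roll":0},{"jaw":40,"tx":0,"ty":0,"tz":0.2,"roll":0},{"jaw":40,"tx":0,"ty":0,"tz":0,"roll":0}]'
python3 - <<'E'
from h import *
go(.4919,-.2511,.0335)
E
```

```text
time_s: 5.05
eef_pos: [0.4902, -0.2514, 0.0853]
tcp_rot: [0.99, 0.142, -0.001, -0.001]
wrist_force: [-0.3, -0.7, -1.5]
opening: 0.617
gripper_force: 25.0
time_s: 5.45
eef_pos: [0.4924, -0.2508, 0.0448]
tcp_rot: [0.99, 0.143, -0.001, -0.001]
wrist_force: [-0.4, -0.3, -0.9]
opening: 0.613
gripper_force: 25.0
t 5.45 at [ 0.4924 -0.2508  0.0448] yaw -1.284 shift [-0.015  0.005  0.282] roll 0.0
```

```bash
python3 -m creep '[{"jaw":40,"tx":0,"ty":0,"tz":0.15,"roll":0},{"jaw":40,"tx":0,"ty":0,"tz":0.1,"roll":0},{"jaw":40,"tx":0,"ty":0,"tz":0.05,"roll":0},{"jaw":40,"tx":0,"ty":0,"tz":0.03,"roll":0},{"jaw":40,"tx":0,"ty":0,"tz":0,"roll":0}]'
```

```text
time_s: 5.95
eef_pos: [0.493, -0.2515, 0.0335]
tcp_rot: [0.99, 0.143, 0.0, 0.0]
wrist_force: [-1.9, 1.4, 2.4]
opening: 0.619
gripper_force: 25.0
```

```bash
python3 -m creep '[{"jaw":65,"tx":0,"ty":0,"tz":0,"roll":0},{"jaw":75,"tx":0,"ty":0,"tz":0,"roll":0},{"jaw":90,"tx":0,"ty":0,"tz":0,"roll":0},{"jaw":100,"tx":0,"ty":0,"tz":-0.3,"roll":0},{"jaw":100,"tx":0,"ty":0,"tz":-0.9,"roll":0}]'
python3 -m creep '[{"jaw":100,"tx":0,"ty":0,"tz":-0.8,"roll":0},{"jaw":100,"tx":0,"ty":0,"tz":-0.8,"roll":0},{"jaw":100,"tx":0,"ty":0,"tz":0,"roll":0}]'
python3 - <<'E'
from h import *
p=read_camera("wrist"); print(get_obs()["eef_pos"]); print(part(p,.4957,-.25,.04,.06,.03))
p=read_camera("top"); print(part(p,.4957,-.25,.04,.08,.035)); print(part(p,.505,.082,.048,.08,.03))
go(.508,.086,.15)
E
```

```text
time_s: 6.45
eef_pos: [0.4907, -0.2498, 0.0788]
tcp_rot: [0.99, 0.143, -0.002, -0.003]
wrist_force: [0.6, -0.5, 0.5]
opening: 0.989
gripper_force: 0.0
time_s: 6.75
eef_pos: [0.4956, -0.2536, 0.1509]
tcp_rot: [0.99, 0.143, 0.003, 0.004]
wrist_force: [1.1, -0.2, -0.1]
opening: 1.002
gripper_force: 0.0
[ 0.49450458 -0.25270964  0.14838586]
(1849, array([ 495.7, -251.5]), 18.2, ((495.7398986816406, -251.2216796875), (35.71471405029297, 35.6916389465332), 35.272239685058594), np.float64(0.0456))Traceback (most recent call last):
  File "<stdin>", line 3, in <module>
  File "h.py", line 26, in part
    return len(s),np.round(ce,1),round(ra,1),cv2.minAreaRect(w),s[:,2].max().round(4)
                                                                ~~~~~~~~~~^^
    return umr_maximum(a, axis, None, out, keepdims, initial, where)
ValueError: zero-size array to reduction operation maximum which has no identity
```

```bash
python3 -m creep '[{"jaw":100,"tx":0.25,"ty":-0.72,"tz":0,"roll":0},{"jaw":100,"tx":0.32,"ty":-0.94,"tz":0,"roll":0},{"jaw":100,"tx":0.32,"ty":-0.94,"tz":0,"roll":0},{"jaw":100,"tx":0.32,"ty":-0.94,"tz":0,"roll":0},{"jaw":100,"tx":0.32,"ty":-0.94,"tz":0,"roll":0}]'
python3 -m creep '[{"jaw":100,"tx":0.32,"ty":-0.94,"tz":0,"roll":0},{"jaw":100,"tx":0.32,"ty":-0.94,"tz":0,"roll":0},{"jaw":100,"tx":0.32,"ty":-0.94,"tz":0,"roll":0},{"jaw":100,"tx":0.27,"ty":-0.72,"tz":0,"roll":0},{"jaw":100,"tx":0,"ty":0,"tz":0,"roll":0}]'
python3 - <<'E'
from h import *
p=read_camera("wrist"); cv2.imwrite("pics/w3.png",p["pixels"]); q=part(p,.508,.085,.03,.07,.04); print(q,part(p,.508,.085,.045,.07,.04))
s=spot_in("objective",p); print(s[:2])
go(q[1][0]/1000,q[1][1]/1000,.026)
E
```

```text
time_s: 7.35
eef_pos: [0.4997, -0.0605, 0.1435]
tcp_rot: [0.99, 0.143, -0.001, -0.001]
wrist_force: [0.5, -0.4, 0.4]
opening: 1.002
gripper_force: 0.0
time_s: 7.85
eef_pos: [0.5066, 0.0907, 0.1435]
tcp_rot: [0.989, 0.145, -0.001, -0.001]
wrist_force: [0.2, 0.0, -0.8]
opening: 1.0
gripper_force: 0.0
(2283, array([510.6,  85.2]), 20.1, ((511.12457275390625, 85.36445617675781), (38.63949203491211, 39.58603286743164), 23.5784854888916), np.float64(0.0553)) (1108, array([510.1,  85.3]), 13.0, ((510.5156555175781, 85.34451293945312), (24.598834991455078, 25.138900756835938), 62.6124382019043), np.float64(0.0553))
[{'location': [0.6038, 0.0529], 'conf': 0.66}]
t 7.95 at [0.5071 0.0878 0.1438] yaw -1.282 shift [0.073 0.089 2.944] roll 0.0
```

View pics/w3.png

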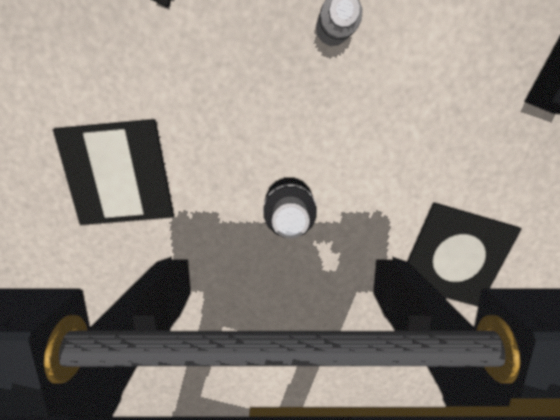

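```bash
python3 -m creep '[{"jaw":100,"tx":0.07,"ty":0.08,"tz":0.7,"roll":0},{"jaw":100,"tx":0,"ty":0,"tz":0.7,"roll":0},{"jaw":100,"tx":0,"ty":0,"tz":0.2,"roll":0},{"jaw":100,"tx":0,"ty":0,"tz":0,"roll":0},{"jaw":100,"tx":0,"ty":0,"tz":0,"roll":0}]' 15
python3 - <<'E'
from h import *
go(.5105,.0852,.026)
p=read_camera("wrist"); print(part(p,.508,.085,.045,.06,.03))
p=read_camera("wrist"); go(.5105,.0852,.026)
E
```

```text
time_s: 8.45
eef_pos: [0.5121, 0.0845, 0.0816]
tcp_rot: [0.99, 0.142, 0.0, 0.0]
wrist_force: [0.1, -0.4, 0.7]
opening: 1.0
gripper_force: 0.0
t 8.45 at [0.5121 0.0845 0.0816] yaw -1.285 shift [-0.034 -0.029  1.389] roll 0.0
(1971, array([510.3,  85.2]), 13.0, ((510.6469421386719, 85.17753601074219), (25.266342163085938, 24.763147354125977), 41.10189437866211), np.float64(0.0552))
t 8.55 at [0.5127 0.0848 0.0822] yaw -1.284 shift [-0.052 -0.026  1.406] roll 0.0
```

```bash
python3 -m creep '[{"jaw":100,"tx":-0.05,"ty":-0.02,"tz":0.5,"roll":0},{"jaw":100,"tx":0,"ty":0,"tz":0.6,"roll":0},{"jaw":100,"tx":0,"ty":0,"tz":0.25,"roll":0},{"jaw":100,"tx":0,"ty":0,"tz":0.04,"roll":0},{"jaw":80,"tx":0,"ty":0,"tz":0,"roll":0}]' 15
python3 -m creep '[{"jaw":20,"tx":0,"ty":0,"tz":0,"roll":0},{"jaw":20,"tx":0,"ty":0,"tz":0,"roll":0},{"jaw":20,"tx":0,"ty":0,"tz":0,"roll":0},{"jaw":20,"tx":0,"ty":0,"tz":0,"roll":0},{"jaw":20,"tx":0,"ty":0,"tz":0,"roll":0}]' 15
python3 -m creep '[{"jaw":20,"tx":0,"ty":0,"tz":0,"roll":0},{"jaw":20,"tx":0,"ty":0,"tz":-0.3,"roll":0},{"jaw":20,"tx":0,"ty":0,"tz":-0.6,"roll":0},{"jaw":20,"tx":0,"ty":0,"tz":-0.6,"roll":0},{"jaw":20,"tx":0,"ty":0,"tz":0,"roll":0}]' 20
python3 - <<'E'
from h import *
p=read_camera("wrist"); print(held(p,.02,.045)); go(.5032,-.0672,.085)
u,v=[s["location"] for s in spot_in("pad_eyepiece",p)][0]; print(u*560,v*420,pale(p,u*560,v*420,70))
go(.5032,-.0672,.085)
E
```

```text
time_s: 9.05
eef_pos: [0.51, 0.0854, 0.026]
tcp_rot: [0.99, 0.143, 0.0, 0.0]
wrist_force: [-0.4, 0.4, -0.2]
opening: 0.934
gripper_force: 0.0
time_s: 9.55
eef_pos: [0.5096, 0.0854, 0.0255]
tcp_rot: [0.99, 0.143, 0.0, 0.0]
wrist_force: [0.3, 0.5, 0.8]
opening: 0.477
gripper_force: 0.0
time_s: 10.05
eef_pos: [0.5121, 0.0853, 0.089]
tcp_rot: [0.99, 0.143, 0.003, 0.001]
wrist_force: [0.7, 0.6, -0.9]
opening: 0.435
gripper_force: 20.0
(1354, [array([-11.1,   1.1]), np.float64(26.7)], array([7.9, 1.4], dtype=float32))
t 10.1 at [0.5109 0.0853 0.0872] yaw -1.284 shift [-1.265  3.603  0.056] roll 0.0
498.79200000000003 271.99199999999996 (array([ 0.5129, -0.0702]), ((513.3394165039062, -70.21505737304688), (44.17918014526367, 25.805471420288086), 76.8444595336914))
t 10.15 at [0.5097 0.0854 0.0858] yaw -1.284 shift [-1.236  3.612  0.02 ] roll 0.0
```

```bash
python3 - <<'E'
from h import *
p=read_camera("wrist"); print(held(p,.02,.04,.018)); 
o=get_obs();Rm=R.from_quat(o["tcp_rot"]).as_matrix(); t=(cloud(p)-np.array(o["eef_pos"]))@Rm
m=(np.hypot(t[...,0],t[...,1])<.018)&(p["pixels"].min(2)>110)&(-t[...,2]<.04)&(-t[...,2]>.01); print(np.percentile(-t[...,2][m]*1000,[10,50,90]).round(1))
cv2.imwrite("pics/w4.png",p["pixels"])
E
python3 -m creep '[{"jaw":20,"tx":-0.22,"ty":0.6,"tz":0,"roll":0},{"jaw":20,"tx":-0.3,"ty":0.9,"tz":0,"roll":0},{"jaw":20,"tx":-0.3,"ty":0.9,"tz":0,"roll":0},{"jaw":20,"tx":-0.3,"ty":0.8,"tz":0,"roll":0},{"jaw":20,"tx":-0.12,"ty":0.4,"tz":0,"roll":0}]'
```

```text
(1338, [array([4.5, 0.9]), np.float64(11.6)], array([7.9, 0.9], dtype=float32))
[27.9 28.6 29.3]
time_s: 10.7
eef_pos: [0.5014, -0.0689, 0.0839]
tcp_rot: [0.99, 0.142, -0.001, -0.0]
wrist_force: [-0.1, -0.3, -0.4]
opening: 0.44
gripper_force: 20.0
```

View pics/w4.png

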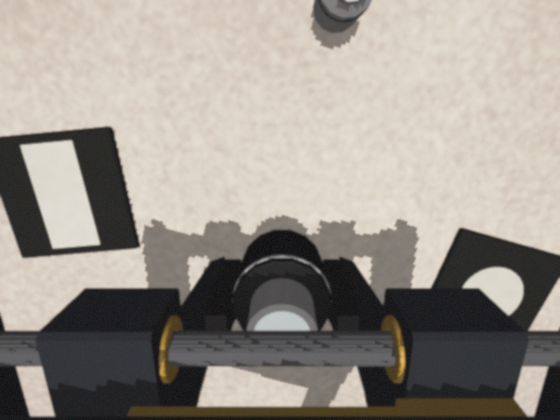

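Eyepiece held upright; its top at about (280,322) sits partly behind the bar, 28.6 mm above the TCP. I'm lowering it now.

```bash
python3 -m creep '[{"jaw":20,"tx":0,"ty":0,"tz":0.3,"roll":0},{"jaw":20,"tx":0,"ty":0,"tz":0.5,"roll":0},{"jaw":20,"tx":0,"ty":0,"tz":0.25,"roll":0},{"jaw":20,"tx":0,"ty":0,"tz":0,"roll":0},{"jaw":20,"tx":0,"ty":0,"tz":0,"roll":0}]'
python3 -c "
from h import *
p=read_camera('top'); go(.5013,-.0678,.0315)"
```

```text
time_s: 11.2
eef_pos: [0.5022, -0.0659, 0.0427]
tcp_rot: [0.99, 0.143, -0.001, -0.0]
wrist_force: [0.1, 0.4, 0.6]
opening: 0.435
gripper_force: 20.0
t 11.25 at [ 0.5028 -0.0662  0.0434] yaw -1.283 shift [-0.047  0.027  0.297] roll 0.0
```

```bash
python3 -m creep '[{"jaw":20,"tx":-0.04,"ty":0.03,"tz":0.15,"roll":0},{"jaw":20,"tx":0,"ty":0,"tz":0.08,"roll":0},{"jaw":20,"tx":0,"ty":0,"tz":0.04,"roll":0},{"jaw":20,"tx":0,"ty":0,"tz":0.03,"roll":0},{"jaw":20,"tx":0,"ty":0,"tz":0,"roll":0}]'
```

```text
time_s: 11.75
eef_pos: [0.5015, -0.0684, 0.0315]
tcp_rot: [0.99, 0.143, 0.0, 0.0]
wrist_force: [0.3, 0.3, -1.3]
opening: 0.433
gripper_force: 20.0
```

```bash
python3 -m creep '[{"jaw":20,"tx":0,"ty":0,"tz":0.02,"roll":0},{"jaw":20,"tx":0,"ty":0,"tz":0,"roll":0},{"jaw":50,"tx":0,"ty":0,"tz":0,"roll":0},{"jaw":70,"tx":0,"ty":0,"tz":0,"roll":0},{"jaw":100,"tx":0,"ty":0,"tz":0,"roll":0}]'
python3 -m creep '[{"jaw":100,"tx":0,"ty":0,"tz":-0.3,"roll":0},{"jaw":100,"tx":0,"ty":0,"tz":-0.8,"roll":0},{"jaw":100,"tx":0,"ty":0,"tz":-0.9,"roll":0},{"jaw":100,"tx":0,"ty":0,"tz":-0.9,"roll":0},{"jaw":100,"tx":0,"ty":0,"tz":0,"roll":0}]'
python3 - <<'E'
from h import *
p=read_camera("wrist"); print(part(p,.503,-.068,.052,.08,.03),part(p,.503,-.068,.035,.08,.04))
c=part(p,.6655,-.077,.02,.034,.045); print(c); print(part(p,.6655,-.077,.036,.06,.045))
go(.6655,-.077,.15,np.radians(87))
E
```

```text
time_s: 12.25
eef_pos: [0.5015, -0.0684, 0.0305]
tcp_rot: [0.99, 0.143, 0.0, 0.0]
wrist_force: [-0.5, 1.3, -0.1]
opening: 0.66
gripper_force: 0.0
time_s: 12.75
eef_pos: [0.5049, -0.0695, 0.1525]
tcp_rot: [0.99, 0.143, 0.005, 0.003]
wrist_force: [0.4, -0.5, -0.1]
opening: 0.999
gripper_force: 0.0
(1054, array([502.5, -68.8]), 12.8, ((502.60455322265625, -68.7497329711914), (24.78986358642578, 24.825233459472656), 67.03125), np.float64(0.0612)) (2207, array([502.5, -68.7]), 20.2, ((503.5849914550781, -68.31670379638672), (38.001705169677734, 39.79526901245117), 14.190738677978516), np.float64(0.0612))
(1759, array([647.8, -76.7]), 19.4, ((647.5261840820312, -76.47753143310547), (28.20286750793457, 27.853744506835938), 87.16703033447266), np.float64(0.033))Traceback (most recent call last):
  File "<stdin>", line 3, in <module>
  File "h.py", line 26, in part
    return len(s),np.round(ce,1),round(ra,1),cv2.minAreaRect(w),s[:,2].max().round(4)
                                                                ~~~~~~~~~~^^
    return umr_maximum(a, axis, None, out, keepdims, initial, where)
ValueError: zero-size array to reduction operation maximum which has no identity
```

```bash
python3 -m creep '[{"jaw":100,"tx":0.8,"ty":0.28,"tz":0,"roll":0},{"jaw":100,"tx":1,"ty":0.35,"tz":0,"roll":0},{"jaw":100,"tx":1,"ty":0.35,"tz":0,"roll":0},{"jaw":100,"tx":1,"ty":0.36,"tz":0,"roll":0},{"jaw":100,"tx":0.03,"ty":0,"tz":0,"roll":0.8}]'
python3 -m creep '[{"jaw":100,"tx":0,"ty":0,"tz":0.4,"roll":0.9},{"jaw":100,"tx":0,"ty":0,"tz":0.4,"roll":0.72},{"jaw":100,"tx":0,"ty":0,"tz":0.2,"roll":0},{"jaw":100,"tx":0,"ty":0,"tz":0,"roll":0},{"jaw":100,"tx":0,"ty":0,"tz":0,"roll":0}]'
python3 - <<'E'
from h import *
p=read_camera("wrist"); cv2.imwrite("pics/w5.png",p["pixels"])
c=part(p,.6655,-.077,.02,.034,.045); print(c)
(x,y),(w,h),a=c[3]; a=a if w<h else a+90
go(x/1000,y/1000,.024,np.radians(a))
E
```

```text
time_s: 13.3
eef_pos: [0.6663, -0.0767, 0.1439]
tcp_rot: [0.996, 0.087, -0.0, -0.0]
wrist_force: [-0.7, -0.3, -0.6]
opening: 1.004
gripper_force: 0.0
time_s: 13.8
eef_pos: [0.6634, -0.0764, 0.1064]
tcp_rot: [1.0, -0.025, -0.0, -0.0]
wrist_force: [-0.6, -0.5, -0.1]
opening: 0.999
gripper_force: 0.0
(3324, array([666.4, -77.3]), 34.2, ((666.298095703125, -77.33082580566406), (28.073274612426758, 64.26849365234375), 86.99304962158203), np.float64(0.034))
t 13.85 at [ 0.6638 -0.0766  0.1071] yaw -1.62 shift [0.061 0.016 2.078] roll 0.02
```

View pics/w5.png

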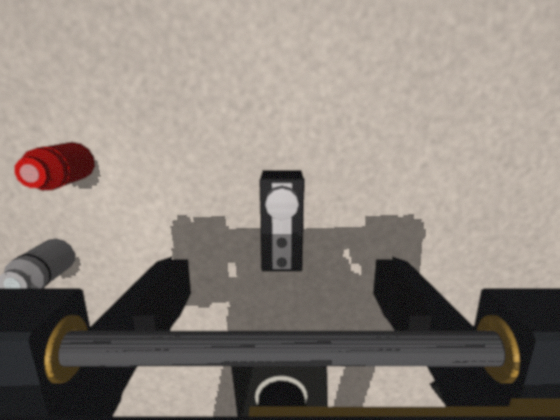

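The carriage at (282,225) is squarely aligned between the fingers, so I'm descending.

```bash
python3 -m creep '[{"jaw":100,"tx":0.06,"ty":0.02,"tz":0.6,"roll":0},{"jaw":100,"tx":0,"ty":0,"tz":0.8,"roll":0},{"jaw":100,"tx":0,"ty":0,"tz":0.5,"roll":0},{"jaw":100,"tx":0,"ty":0,"tz":0.18,"roll":0},{"jaw":60,"tx":0,"ty":0,"tz":0,"roll":0}]' 15
python3 -m creep '[{"jaw":10,"tx":0,"ty":0,"tz":0,"roll":0},{"jaw":10,"tx":0,"ty":0,"tz":0,"roll":0},{"jaw":10,"tx":0,"ty":0,"tz":0,"roll":0},{"jaw":10,"tx":0,"ty":0,"tz":0,"roll":0},{"jaw":10,"tx":0,"ty":0,"tz":0,"roll":0}]' 15
python3 -m creep '[{"jaw":10,"tx":0,"ty":0,"tz":0,"roll":0},{"jaw":10,"tx":0,"ty":0,"tz":0,"roll":0},{"jaw":10,"tx":0,"ty":0,"tz":0,"roll":0}]' 25
```

```text
time_s: 14.35
eef_pos: [0.6656, -0.0773, 0.023]
tcp_rot: [1.0, -0.025, -0.0, -0.0]
wrist_force: [0.8, 0.3, 0.1]
opening: 0.935
gripper_force: 0.0
time_s: 14.85
eef_pos: [0.6661, -0.0774, 0.0238]
tcp_rot: [1.0, -0.026, 0.0, 0.0]
wrist_force: [-0.8, -0.2, 0.5]
opening: 0.481
gripper_force: 0.0
time_s: 15.15
eef_pos: [0.6659, -0.0773, 0.0233]
tcp_rot: [1.0, -0.026, -0.0, -0.0]
wrist_force: [0.2, 0.3, 0.6]
opening: 0.311
gripper_force: 25.0
```

```bash
python3 -m creep '[{"jaw":10,"tx":0,"ty":0,"tz":-0.3,"roll":0},{"jaw":10,"tx":0,"ty":0,"tz":-0.6,"roll":0},{"jaw":10,"tx":0,"ty":0,"tz":-0.8,"roll":0},{"jaw":10,"tx":-0.3,"ty":-0.46,"tz":-0.3,"roll":0},{"jaw":10,"tx":-0.53,"ty":-0.82,"tz":0,"roll":0}]'
python3 -m creep '[{"jaw":10,"tx":-0.53,"ty":-0.82,"tz":0,"roll":0},{"jaw":10,"tx":-0.53,"ty":-0.82,"tz":0,"roll":0},{"jaw":10,"tx":-0.53,"ty":-0.82,"tz":0,"roll":0},{"jaw":10,"tx":-0.53,"ty":-0.82,"tz":0,"roll":0},{"jaw":10,"tx":-0.53,"ty":-0.82,"tz":0,"roll":0}]'
python3 -m creep '[{"jaw":10,"tx":-0.53,"ty":-0.82,"tz":0,"roll":0},{"jaw":10,"tx":-0.5,"ty":-0.72,"tz":0,"roll":0},{"jaw":10,"tx":-0.26,"ty":-0.42,"tz":0,"roll":0},{"jaw":10,"tx":0,"ty":0,"tz":0,"roll":-1},{"jaw":10,"tx":0,"ty":0,"tz":0,"roll":-1}]'
python3 -m creep '[{"jaw":10,"tx":0,"ty":0,"tz":0,"roll":-1},{"jaw":10,"tx":0,"ty":0,"tz":0,"roll":-0.07},{"jaw":10,"tx":0,"ty":0,"tz":0,"roll":0}]'
python3 - <<'E'
from h import *
p=read_camera("wrist"); cv2.imwrite("pics/w6.png",p["pixels"])
go(.4907,.2258,.031,np.radians(111.6)); o=get_obs(); print(o["opening"],o["gripper_force"])
E
```

```text
time_s: 15.65
eef_pos: [0.6382, -0.0266, 0.1075]
tcp_rot: [1.0, -0.027, 0.004, 0.001]
wrist_force: [-0.6, 0.7, -0.8]
opening: 0.316
gripper_force: 25.0
time_s: 16.15
eef_pos: [0.537, 0.1458, 0.1041]
tcp_rot: [1.0, -0.026, 0.0, -0.0]
wrist_force: [-0.1, 0.1, -1.7]
opening: 0.318
gripper_force: 25.0
time_s: 16.65
eef_pos: [0.4898, 0.2265, 0.104]
tcp_rot: [0.993, 0.117, 0.0, 0.0]
wrist_force: [0.3, 0.0, -1.3]
opening: 0.312
gripper_force: 25.0
time_s: 16.95
eef_pos: [0.4904, 0.2256, 0.1038]
tcp_rot: [0.983, 0.186, 0.0, 0.0]
wrist_force: [0.2, 0.5, -1.9]
opening: 0.317
gripper_force: 25.0
t 17.0 at [0.4904 0.2256 0.1036] yaw -1.196 shift [ 0.008 -0.003  1.816] roll -0.02
0.3149882161536805 24.999904269352555
```

View pics/w6.png

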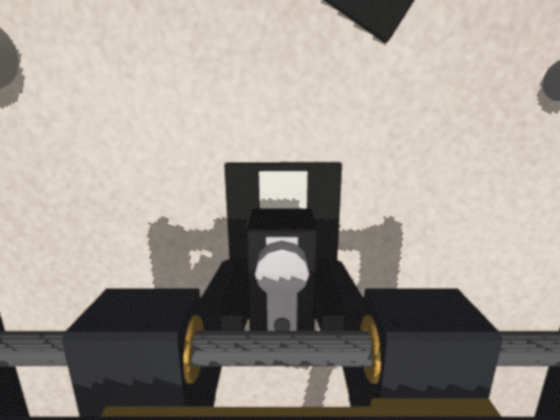

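The carriage (282,270) lines up with its silhouette and pad at (283,190), so I'm lowering it.

```bash
python3 -m creep '[{"jaw":10,"tx":0,"ty":0,"tz":0.4,"roll":0},{"jaw":10,"tx":0,"ty":0,"tz":0.6,"roll":0},{"jaw":10,"tx":0,"ty":0,"tz":0.5,"roll":0},{"jaw":10,"tx":0,"ty":0,"tz":0.15,"roll":0},{"jaw":10,"tx":0,"ty":0,"tz":0,"roll":0}]'
python3 -m creep '[{"jaw":10,"tx":0,"ty":0,"tz":0.1,"roll":0},{"jaw":10,"tx":0,"ty":0,"tz":0.06,"roll":0},{"jaw":10,"tx":0,"ty":0,"tz":0.03,"roll":0},{"jaw":10,"tx":0,"ty":0,"tz":0,"roll":0}]'
```

```text
time_s: 17.5
eef_pos: [0.4897, 0.2254, 0.0366]
tcp_rot: [0.982, 0.187, -0.001, 0.0]
wrist_force: [1.0, 0.1, -2.2]
opening: 0.317
gripper_force: 25.0
time_s: 17.9
eef_pos: [0.4905, 0.2257, 0.03]
tcp_rot: [0.982, 0.188, 0.0, -0.0]
wrist_force: [-0.4, 1.0, -0.7]
opening: 0.311
gripper_force: 25.0
```

```bash
python3 -m creep '[{"jaw":10,"tx":0,"ty":0,"tz":0.02,"roll":0},{"jaw":10,"tx":0,"ty":0,"tz":0,"roll":0},{"jaw":40,"tx":0,"ty":0,"tz":0,"roll":0},{"jaw":60,"tx":0,"ty":0,"tz":0,"roll":0},{"jaw":80,"tx":0,"ty":0,"tz":0,"roll":0}]'
python3 -m creep '[{"jaw":80,"tx":0,"ty":0,"tz":-0.3,"roll":0},{"jaw":80,"tx":0,"ty":0,"tz":-0.8,"roll":0},{"jaw":80,"tx":0,"ty":0,"tz":-0.9,"roll":0},{"jaw":80,"tx":0,"ty":0,"tz":-0.9,"roll":0},{"jaw":80,"tx":0,"ty":0,"tz":0,"roll":0}]'
python3 - <<'E'
from h import *
p=read_camera("wrist"); print(part(p,.4905,.2258,.025,.042,.045))
go(.642,.0935,.13)
E
```

```text
time_s: 18.4
eef_pos: [0.4905, 0.2256, 0.029]
tcp_rot: [0.982, 0.188, 0.0, 0.0]
wrist_force: [0.5, -0.5, -0.1]
opening: 0.555
gripper_force: 0.0
time_s: 18.9
eef_pos: [0.494, 0.2265, 0.1513]
tcp_rot: [0.982, 0.188, 0.005, -0.0]
wrist_force: [0.1, -0.1, 0.1]
opening: 0.799
gripper_force: 0.0
(2431, array([490.9, 225.4]), 34.3, ((491.1441650390625, 225.27490234375), (63.9595832824707, 28.01932144165039), 21.787153244018555), np.float64(0.0417))
t 18.95 at [0.4925 0.2261 0.1486] yaw -1.193 shift [2.248 4.46  0.485] roll 0.0
```

```bash
python3 -m creep '[{"jaw":65,"tx":0.35,"ty":0.7,"tz":0.1,"roll":0},{"jaw":65,"tx":0.47,"ty":0.94,"tz":0.1,"roll":0},{"jaw":65,"tx":0.47,"ty":0.94,"tz":0.1,"roll":0},{"jaw":65,"tx":0.47,"ty":0.94,"tz":0.1,"roll":0},{"jaw":65,"tx":0.47,"ty":0.9,"tz":0.1,"roll":0}]'
python3 -m creep '[{"jaw":65,"tx":0,"ty":0,"tz":0.3,"roll":0},{"jaw":65,"tx":0,"ty":0,"tz":0.2,"roll":0},{"jaw":65,"tx":0,"ty":0,"tz":0,"roll":0},{"jaw":65,"tx":0,"ty":0,"tz":0,"roll":0}]'
python3 - <<'E'
from h import *
p=read_camera("wrist"); cv2.imwrite("pics/w7.png",p["pixels"])
q=part(p,.642,.093,.03,.06,.03); print(q)
go(q[1][0]/1000,q[1][1]/1000,.025)
E
```

```text
time_s: 19.45
eef_pos: [0.6386, 0.0928, 0.1233]
tcp_rot: [0.982, 0.188, -0.001, -0.0]
wrist_force: [0.6, 0.6, -0.6]
opening: 0.645
gripper_force: 0.0
time_s: 19.85
eef_pos: [0.637, 0.0953, 0.1042]
tcp_rot: [0.982, 0.188, -0.001, -0.0]
wrist_force: [-0.2, 0.3, 0.2]
opening: 0.652
gripper_force: 0.0
(1355, array([642.5,  92.6]), 13.1, ((643.790283203125, 93.00393676757812), (23.245777130126953, 25.111106872558594), 23.145421981811523), np.float64(0.0471))
t 19.9 at [0.6376 0.0953 0.1049] yaw -1.192 shift [0.091 0.108 1.997] roll 0.0
```

View pics/w7.png

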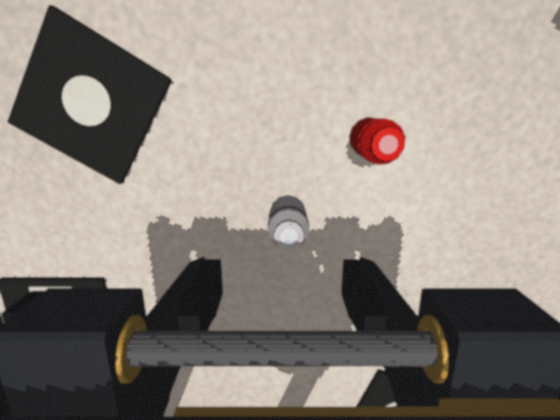

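The steel objective (288,220) sits between the fingers. The red look-alike (378,140) is clear of them, and the objective pad is at (86,100).

```bash
python3 -m creep '[{"jaw":65,"tx":0.09,"ty":0.1,"tz":0.5,"roll":0},{"jaw":65,"tx":0,"ty":0,"tz":0.8,"roll":0},{"jaw":65,"tx":0,"ty":0,"tz":0.5,"roll":0},{"jaw":65,"tx":0,"ty":0,"tz":0.2,"roll":0},{"jaw":65,"tx":0,"ty":0,"tz":0,"roll":0}]' 15
python3 -m creep '[{"jaw":10,"tx":0,"ty":0,"tz":0,"roll":0},{"jaw":10,"tx":0,"ty":0,"tz":0,"roll":0},{"jaw":10,"tx":0,"ty":0,"tz":0,"roll":0},{"jaw":10,"tx":0,"ty":0,"tz":0,"roll":0},{"jaw":10,"tx":0,"ty":0,"tz":0,"roll":0}]' 15
python3 -m creep '[{"jaw":10,"tx":0,"ty":0,"tz":0,"roll":0},{"jaw":10,"tx":0,"ty":0,"tz":0,"roll":0}]' 20
python3 - <<'E'
from h import *
p=read_camera("wrist"); go(.6425,.0926,.085)
s=spot_in("pad_objective",p); print(s[:2])
for q in s[:2]: print(pale(p,q["location"][0]*560,q["location"][1]*420,60))
E
```

```text
time_s: 20.4
eef_pos: [0.6424, 0.0924, 0.0243]
tcp_rot: [0.982, 0.188, -0.001, -0.0]
wrist_force: [-0.7, -0.1, -0.0]
opening: 0.649
gripper_force: 0.0
time_s: 20.9
eef_pos: [0.6437, 0.0918, 0.0258]
tcp_rot: [0.982, 0.188, 0.001, 0.0]
wrist_force: [-1.0, 0.9, 5.1]
opening: 0.282
gripper_force: 15.0
time_s: 21.1
eef_pos: [0.6437, 0.0918, 0.0258]
tcp_rot: [0.982, 0.188, 0.0, 0.0]
wrist_force: [-1.3, 1.3, 5.7]
opening: 0.281
gripper_force: 20.0
t 21.15 at [0.6438 0.0918 0.0258] yaw -1.193 shift [-0.02  -0.029 -1.481] roll 0.0
[{'location': [0.0602, 0.2757], 'conf': 0.85}]
(array([0.6672, 0.1008]), ((654.7066040039062, 96.73381805419922), (206.37535095214844, 314.1997375488281), 21.611827850341797))
```

```bash
python3 -m creep '[{"jaw":10,"tx":0,"ty":0,"tz":-0.3,"roll":0},{"jaw":10,"tx":0,"ty":0,"tz":-0.7,"roll":0},{"jaw":10,"tx":0,"ty":0,"tz":-0.6,"roll":0},{"jaw":10,"tx":0.3,"ty":-0.5,"tz":0,"roll":0},{"jaw":10,"tx":0.45,"ty":-0.8,"tz":0,"roll":0}]'
python3 -m creep '[{"jaw":10,"tx":0.45,"ty":-0.8,"tz":0,"roll":0},{"jaw":10,"tx":0.4,"ty":-0.7,"tz":0,"roll":0},{"jaw":10,"tx":0.26,"ty":-0.45,"tz":0,"roll":0},{"jaw":10,"tx":0,"ty":0,"tz":0,"roll":0},{"jaw":10,"tx":0,"ty":0,"tz":0,"roll":0}]'
python3 - <<'E'
from h import *
p=read_camera("wrist"); cv2.imwrite("pics/w8.png",p["pixels"]); print(held(p,.012,.03,.016)); go(.665,.240,.0318); print(get_obs()["opening"])
E
```

```text
time_s: 21.7
eef_pos: [0.6531, 0.1497, 0.0908]
tcp_rot: [0.983, 0.186, 0.001, 0.0]
wrist_force: [0.6, -0.3, -1.6]
opening: 0.282
gripper_force: 20.0
time_s: 22.2
eef_pos: [0.6643, 0.2397, 0.0887]
tcp_rot: [0.982, 0.188, -0.0, 0.0]
wrist_force: [-0.8, -0.2, -0.7]
opening: 0.279
gripper_force: 20.0
(930, [array([-0.6,  0.1]), np.float64(8.7)], array([ 1.6, -0.1], dtype=float32))
t 22.25 at [0.6643 0.2391 0.0887] yaw -1.194 shift [ 0.026 -0.016  1.422] roll 0.0
0.2867855710554963
```

View pics/w8.png

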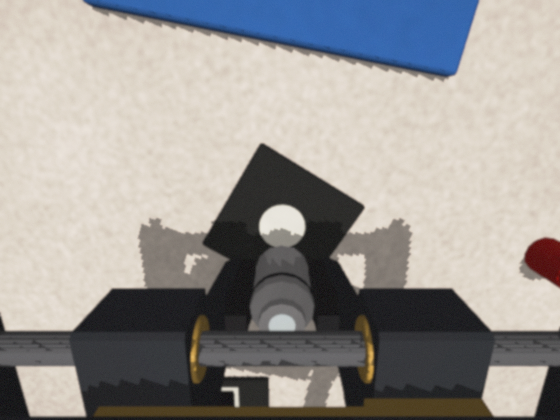

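Objective held upright, nose at (282,322) with the silhouette at (282,228) directly behind it. I'm lowering it.

```bash
python3 -m creep '[{"jaw":10,"tx":0.02,"ty":-0.02,"tz":0.3,"roll":0},{"jaw":10,"tx":0,"ty":0,"tz":0.6,"roll":0},{"jaw":10,"tx":0,"ty":0,"tz":0.3,"roll":0},{"jaw":10,"tx":0,"ty":0,"tz":0.1,"roll":0},{"jaw":10,"tx":0,"ty":0,"tz":0,"roll":0}]'
python3 -m creep '[{"jaw":10,"tx":0,"ty":0,"tz":0.05,"roll":0},{"jaw":10,"tx":0,"ty":0,"tz":0.04,"roll":0},{"jaw":10,"tx":0,"ty":0,"tz":0.02,"roll":0},{"jaw":10,"tx":0,"ty":0,"tz":0,"roll":0}]'
```

```text
time_s: 22.75
eef_pos: [0.6644, 0.2404, 0.0358]
tcp_rot: [0.982, 0.187, -0.001, 0.0]
wrist_force: [1.0, 0.6, -0.2]
opening: 0.285
gripper_force: 20.0
time_s: 23.15
eef_pos: [0.6651, 0.2411, 0.0328]
tcp_rot: [0.982, 0.188, 0.0, 0.0]
wrist_force: [0.8, -0.1, -1.3]
opening: 0.277
gripper_force: 20.0
```

```bash
python3 -m creep '[{"jaw":10,"tx":0,"ty":0,"tz":0.02,"roll":0},{"jaw":10,"tx":0,"ty":0,"tz":0.02,"roll":0},{"jaw":10,"tx":0,"ty":0,"tz":0,"roll":0},{"jaw":10,"tx":0,"ty":0,"tz":0,"roll":0}]'
```

```text
time_s: 23.55
eef_pos: [0.6652, 0.2412, 0.0318]
tcp_rot: [0.982, 0.188, 0.0, -0.0]
wrist_force: [-1.8, -0.1, 4.9]
opening: 0.281
gripper_force: 20.0
```

Contact is clear (about 5 N). I'm releasing and lifting away.

```bash
python3 -m creep '[{"jaw":35,"tx":0,"ty":0,"tz":0,"roll":0},{"jaw":50,"tx":0,"ty":0,"tz":0,"roll":0},{"jaw":70,"tx":0,"ty":0,"tz":0,"roll":0},{"jaw":80,"tx":0,"ty":0,"tz":0,"roll":0},{"jaw":80,"tx":0,"ty":0,"tz":-0.3,"roll":0}]'
python3 -m creep '[{"jaw":80,"tx":0,"ty":0,"tz":-0.8,"roll":0},{"jaw":80,"tx":0,"ty":0,"tz":-0.9,"roll":0},{"jaw":80,"tx":0,"ty":0,"tz":-0.9,"roll":0},{"jaw":80,"tx":0,"ty":0,"tz":0,"roll":0},{"jaw":80,"tx":0,"ty":0,"tz":0,"roll":0}]'
python3 -m creep '[{"jaw":80,"tx":-0.8,"ty":0,"tz":-0.4,"roll":0},{"jaw":80,"tx":-0.9,"ty":0,"tz":-0.4,"roll":0},{"jaw":80,"tx":-0.9,"ty":0,"tz":-0.4,"roll":0},{"jaw":80,"tx":-0.5,"ty":0,"tz":0,"roll":0},{"jaw":80,"tx":0,"ty":0,"tz":0,"roll":0}]'
python3 - <<'E'
from h import *
def P(*a):
    try: print(part(*a)[:4])
    except Exception: print("no view")
p=read_camera("wrist"); P(p,.6645,.2405,.03,.06,.03)
p=read_camera("top"); cv2.imwrite("pics/t9.png",cv2.resize(p["pixels"][120:290,90:490],None,fx=2,fy=2))
P(p,.6645,.2405,.03,.07,.03); P(p,.4956,-.25,.04,.07,.035); P(p,.5032,-.0672,.05,.08,.03); P(p,.4907,.2258,.022,.042,.045)
E
```

```text
time_s: 24.05
eef_pos: [0.6634, 0.2407, 0.0411]
tcp_rot: [0.982, 0.188, -0.002, -0.0]
wrist_force: [-0.4, -0.5, -0.4]
opening: 0.689
gripper_force: 0.0
time_s: 24.55
eef_pos: [0.6658, 0.2413, 0.1491]
tcp_rot: [0.982, 0.188, 0.002, 0.0]
wrist_force: [-0.4, 0.9, 0.1]
opening: 0.801
gripper_force: 0.0
time_s: 25.05
eef_pos: [0.547, 0.1948, 0.1939]
tcp_rot: [0.982, 0.188, -0.002, -0.0]
wrist_force: [0.9, 0.7, -0.1]
opening: 0.798
gripper_force: 0.0
(1089, array([663.7, 240. ]), 13.0, ((663.5694580078125, 239.7558135986328), (25.327964782714844, 25.60822296142578), 62.5357551574707))
(1, array([666.3, 228. ]), 0.0, ((666.2869262695312, 227.98855590820312), (0.0, 0.0), 0.0))
(171, array([ 492.5, -249.6]), 25.4, ((495.8633728027344, -249.8819580078125), (39.83823013305664, 40.73661422729492), 83.50910949707031))
(85, array([502.1, -68. ]), 12.5, ((501.8869323730469, -67.76692962646484), (24.218486785888672, 23.864974975585938), 21.113420486450195))
(66, array([485.9, 213.8]), 23.5, ((485.4572448730469, 214.7431640625), (46.03497314453125, 12.103959083557129), 21.63365364074707))
```

View pics/t9.png

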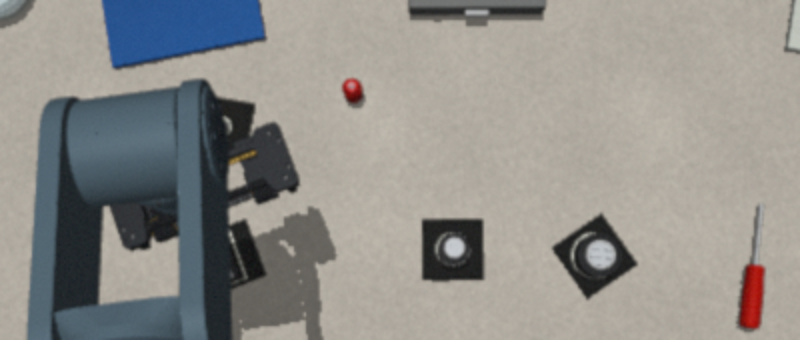

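The picture shows the eyepiece (453,248) and condenser (598,255) on their pads. The arm hides the other two, but wrist measurements put them within about 2 mm of their silhouettes. The red decoy and the screwdriver have not moved.

```bash
python3 -c "
from cell import *
print(job_done())"
```

```text
the job is handed in; nothing more can be done
None
```

All four parts are upright on their own pads, each measured within about 2 mm of its silhouette's centre and the carriage lined up with its own; the job was handed in at about 25 s, but it returned no verdict.

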